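Refit the slotted drip grate in the parts-cleaning tank

ROBOT

A 6-joint arm with a two-finger parallel gripper is mounted at the origin on the work surface. World frame = base frame: x ahead of the robot, y to its left, z up, the work surface at z = 0. Lengths are in m, angles in rad, forces in N, time in s.
With the tool pointing down it reaches from about 0.35 to 0.975 m from the base axis. Payload 17.4 kg.
Tool frame: the origin (TCP) lies at the very end of the fingers, on their centre line; the grasp point (between the pads) lies 19 mm behind it; y points along the fingers, z is the direction in which the jaws open and shut, and the axes are right-handed (so a half turn about y gives the same grasp; the last joint's range is limited). The gripper opens to 85 mm and grips with 20 to 120 N. Pads are 22 mm wide; open, the fingers measure 114 mm over their backs; the gripper's body (76 mm by 85 mm) begins 54 mm behind the grasp point. The pads swing forward as they close: fully open they stand 13 mm farther back than shut.
Start: joints at [-1.237, 0.116, 1.442, -0, 1.584, -0.038], TCP at [0.245, -0.629, 0.197] pointing down, gripper open.
Joint ranges: [-2.83, 2.83], [-0.83, 2.19], [0.07, 2.5], [-1.14, 4.28], [0.01, 3], [-2.97, 2.97]. Speed limits (rad/s): [1.89, 1.89, 2.22, 3.14, 3.14, 3.14].

INTERFACE

Orientations are given as a unit quaternion [x, y, z, w].
In Python, from cell import status, optics, ticket, masks_of gives the robot as it stands.
- The arm moves only by the tool play_rows, never from a script. Its argument "moves" is a list of rows, each a list of 3 entries, a list of its own where there are three numbers: the opening, from 0 (shut) to 1 (fully open), then the shift along the tool's x, y, z in m, then the turn about the tool's y in degrees. A call has 1 to 20 rows; each row shifts and turns the commanded pose from where the row before left it, along the tool's axes as they then stand; what a row does not reach is not made up. A row lasts 1/12 s, in which the tool goes at most 41.7 mm and 7.16 degrees, less where a joint would pass 70% of its speed; a pose out of reach is approached as far as the arm can. A call with a gripper value outside its range is refused whole. The fingers move at their own pace and stop on an object; the grip force is fixed at half the most. Time passes only in rows, so rows that do not move let the fingers close. It gives the time, the measured TCP pose, the force and the opening at its end, in the units of the state.
- status.sense(): the state, without advancing time (a new reading comes with each control period).
- optics.camera(name): name is "scene" or "top" or "wrist"; returns a dict with "frame" (400x640x3 uint8, red, green, blue), "K" (3x3 intrinsics, pixels), "k1" (the pictures are not rectified: a ray, as slopes to the right and down, at radius r is drawn at 1 + k1 r^2 times it, then the intrinsics apply), "R" (3x3) and "t" (3): a world point X has camera coordinates R X + t; the wrist camera has in their place "tool_from_camera" (4x4, takes a point from camera to tool coordinates, whose origin is the TCP and whose axes are the tool frame's). Camera axes: x right, y down, z forward; pixel columns grow to the right and rows downward; lengths in m; the calibration is good to about 2 mm. A picture is of the moment at which its call begins: read the wrist's pose just before it. There is no depth.
- ticket.finish_job(): hands the job in, once; it reports no verdict.
Trained networks look in a picture, given as the dict that the camera call returned (one of the last four; its "shot" number tells which), for a name from the list of things; names that differ only in an ending like _2 or _b are one class to them, and where a whole thing is asked for, a point or a joint stands for the part that bears it (a point fixed in the world has none). Each returns a list of dicts, best first, with "conf" (0 to 1); they miss things now and then, are a little off and sometimes report something else, mostly with a low value. They report only what shows in the picture. A call takes as long as a camera call. They do not tell look-alikes from the thing itself.
- masks_of(query, picture): "pixels" (400x640 bool, what is visible of it) and "box" ([centre column, centre row, width, height] in pixels, round what is visible of it).
The state is a dict: "time": time; "joint_pos": joint angles; "joint_velocities": joint speeds; "tau": joint torques, N m; "tcp_pos": TCP position; "orientation": TCP orientation; "wrist_force": force on the tool from outside, world axes, zero at the start; "wrist_torque": the same for the moment, N m; "finger_gap": finger opening in m.
Only numpy, scipy, OpenCV 4.12 (cv2) and the standard library are available. Lean on these libraries where they do the work, as an engineer would, in place of code of your own. Each camera call takes 0.05 s, during which the arm holds its last target.

TASK

Put the slotted drip grate with the blue grip back into the blue parts-cleaning tank: it is longer than the tank's opening, so tip it, pass one end in under the red lip, then lower the other end until the grate lies flat on the ledges inside. Lower it, do not let it fall, and leave the solid plate with the orange grip where it lies.

Things in the scene. Friction and masses are not known exactly. Their poses are not given: they have to be found in the camera images.
- grate_grip (a point): Centre of the blue grip of the loose slotted aluminium drip grate, 200 (x) x 105 (y) x 6 mm, 0.25 to 0.5 kg, same either way round, flat on the bench at first. The grip is a bar over the grate's centre on two thin posts: 16 mm thick along x, 76 long along y, 24 high. This point is 62 mm above the grate's underside, 12 below the grip's top; z is up from the grate.
- tank_seat (a point): Where the middle of the grate's underside belongs in the fixed blue open tank (250 x 180, 126 mm high): level with the tops of the ledges, 80 mm above the bench, 46 below the tank's top. x along the tank, y across, z up. Walls inside at x = -112 and 112, y = -70 and 70 mm. Ledges all round: 34 mm wide at the sides, 62 at the -x end, 40 at the +x end; an open well between.
- red_lip (a point): Middle of the inner edge of the tank's fixed red lip, at its underside. It roofs the -x end (nearer the robot) 50 mm in from the wall, 40 mm above the ledges, and is 6 mm thick. Seen from tank_seat this point is at x = -62, z = 40 mm, so the opening at the top runs from x = -62 to 112 (174 mm long, 140 wide). Axes as tank_seat.
- blank_grip (a point): Centre of the orange grip of a loose solid dark steel plate, same size and shape as the grate but without slots: it belongs elsewhere and must stay put. Axes and heights as for the grate.
Things that resemble listed ones, but are neither listed nor needed, are in the scene too. Of the things that look like the part that bears grate_grip, the smaller one is meant.

How it is judged:
By the outcome, as a careful person would: the job done as asked, in the order asked, and still so for the second after the job is handed in, with the robot touching nothing.
It also fails if it takes over 43 s, if anything falls off the work surface, if the arm or the gripper's body presses on something with over 40 N, if the wrist force passes 120 N, or if a joint passes its speed limit or range.

## Working session

There is one attempt and no reset: what is moved stays moved. The work goes in short steps, Python scripts to look and compute and a tool call to move; the robot and the scene stay as the last step left them, time stands still between calls to the robot, and variables do not carry over. Pictures are saved under pics/ and viewed, and the job is handed in when it is done.

Besides the shell and the picture viewer there is one more tool, called after ">>>" as name([rows], argument=value, ...), one row to a line, values as JSON. play_rows: Moves the arm, as the interface text tells. Its arguments: {"type":"object","properties":{"moves":{"type":"array"}},"required":["moves"]}

```bash
ls; mkdir -p pics
cat > h.py <<'E'
import numpy as np,cv2
from cell import status, optics, ticket, masks_of
def save(p,n):
    cv2.imwrite('pics/'+n,p['frame'][:,:,::-1])
E
python3 - <<'E'
from h import *
import pickle
s=status.sense();print(s)
for n in ['scene','top','wrist']:
    p=optics.camera(n);save(p,n+'0.png');pickle.dump(p,open(n+'0.pkl','wb'))
    print(n,{k:v for k,v in p.items() if k!='frame'})
    for q in ['grate_grip','blank_grip','tank_seat','red_lip']:
        try:
            for d in masks_of(q,p): print(q,d['conf'],d['box'],d['pixels'].sum())
        except Exception as e: print(q,e)
E
```

```text
pics
{'time': 0.0, 'joint_pos': array([-1.23679613e+00,  1.16481664e-01,  1.44226004e+00, -1.01248154e-05,
        1.58403323e+00, -3.77842983e-02]), 'joint_velocities': array([ 0.00161363, -0.00086651, -0.00071553, -0.00121873,  0.00124602,
       -0.00201014]), 'tau': array([-2.73684091e-04, -7.31980777e+01, -6.32490492e+01, -1.72512323e-04,
        6.15065583e-03, -5.45414628e-05]), 'tcp_pos': array([ 0.24513292, -0.62865841,  0.19606837]), 'orientation': array([-0.13075509,  0.69533734, -0.69451155,  0.13062465]), 'wrist_force': array([0.07434326, 0.58561537, 0.84447751]), 'wrist_torque': array([0.03976779, 0.01648693, 0.00097772]), 'finger_gap': 0.08558073266567011}
scene {'K': array([[441.72496501,   0.        , 317.1623163 ],
       [  0.        , 441.72496501, 199.04544058],
       [  0.        ,   0.        ,   1.        ]]), 'k1': -0.05019194175782441, 'R': array([[ 0.46043804,  0.88764146,  0.00945794],
       [ 0.63225687, -0.32044881, -0.70538203],
       [-0.62309555,  0.33076457, -0.70876423]]), 't': array([-0.23235686, -0.2091764 ,  1.35680194]), 'shot': 1}
grate_grip
[... 760 characters left out ...]
26 [320.4, 141.9, 73.9, 101.9] 7490
blank_grip 0.92 [444.6, 189.2, 67.0, 81.7] 2877
tank_seat 0.66 [320.5, 141.2, 77.3, 104.8] 7638
wrist {'K': array([[284.70260002,   0.        , 311.18022291],
       [  0.        , 284.70260002, 201.63887566],
       [  0.        ,   0.        ,   1.        ]]), 'k1': 0.0003743874965021182, 'tool_from_camera': array([[-5.62392590e-04,  9.61286282e-01,  2.75551024e-01,
        -6.83165566e-02],
       [ 4.61052837e-04, -2.75550789e-01,  9.61286404e-01,
        -1.77071900e-01],
       [ 9.99999736e-01,  6.67663932e-04, -2.88236046e-04,
        -4.23515254e-04],
       [ 0.00000000e+00,  0.00000000e+00,  0.00000000e+00,
         1.00000000e+00]]), 'shot': 3}
```

View pics/scene0.png

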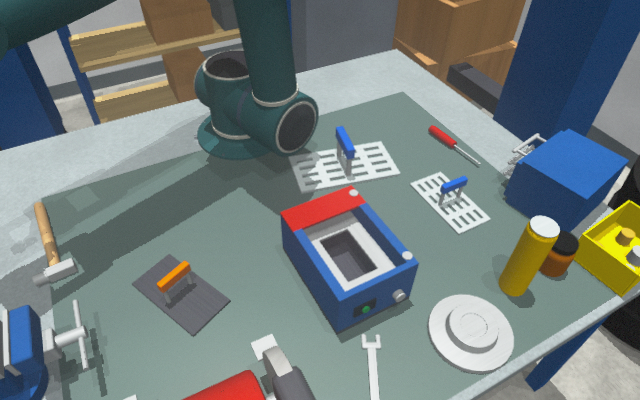

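View pics/top0.png

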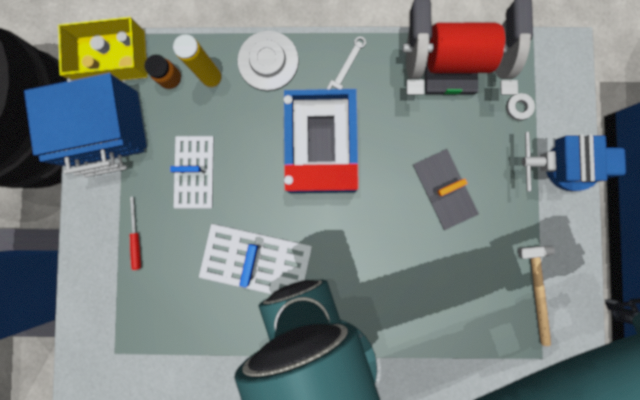

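```bash
cat >> h.py <<'E'
def und(p,uv):
    K=p['K'];uv=np.atleast_2d(np.asarray(uv,float))
    x=(uv-K[:2,2])/np.array([K[0,0],K[1,1]])
    s=x.copy()
    for _ in range(20): s=x/(1+p['k1']*(s**2).sum(1,keepdims=True))
    return s
def plane(p,uv,z,R=None,t=None):
    R=p['R'] if R is None else R;t=p['t'] if t is None else t
    s=und(p,uv);d=np.c_[s,np.ones(len(s))]@R
    c=-R.T@t
    return c+d*((z-c[2])/d[:,2])[:,None]
def proj(p,X,R=None,t=None):
    R=p['R'] if R is None else R;t=p['t'] if t is None else t
    c=np.atleast_2d(X)@R.T+t; s=c[:,:2]/c[:,2:]
    s=s*(1+p['k1']*(s**2).sum(1,keepdims=True))
    return s*np.array([p['K'][0,0],p['K'][1,1]])+p['K'][:2,2]
def wristRt(p,s):
    from scipy.spatial.transform import Rotation as Ro
    T=np.eye(4);T[:3,:3]=Ro.from_quat(s['orientation']).as_matrix();T[:3,3]=s['tcp_pos']
    M=np.linalg.inv(T@p['tool_from_camera']);return M[:3,:3],M[:3,3]
E
python3 - <<'E'
from h import *
import pickle
pt=pickle.load(open('top0.pkl','rb'));ps=pickle.load(open('scene0.pkl','rb'))
a=cv2.resize(pt['frame'][110:240,140:360],None,fx=3.6,fy=3.6,interpolation=cv2.INTER_CUBIC)
cv2.imwrite('pics/ctop.png',a[:,:,::-1])
b=cv2.resize(ps['frame'][130:340,270:510],None,fx=2.8,fy=2.8,interpolation=cv2.INTER_CUBIC)
cv2.imwrite('pics/cscene.png',b[:,:,::-1])
p=optics.camera('top')
for d in masks_of('grate_grip',p):
    m=d['pixels'].astype(np.uint8);c,_=cv2.findContours(m,0,2)
    c=max(c,key=cv2.contourArea)[:,0,:]
    X=plane(p,c,0.004)
    r=cv2.minAreaRect((X[:,:2]*1000).astype(np.float32));print(d['conf'],d['box'],r)
E
```

```text
0.85 [255.6, 257.9, 112.5, 67.5] ((284.1142578125, 194.88137817382812), (285.65155029296875, 147.46966552734375), 77.93803405761719)
0.66 [191.7, 174.7, 40.4, 75.3] ((529.1783447265625, 375.74530029296875), (201.32229614257812, 116.58849334716797), 0.33791086077690125)
```

View pics/ctop.png

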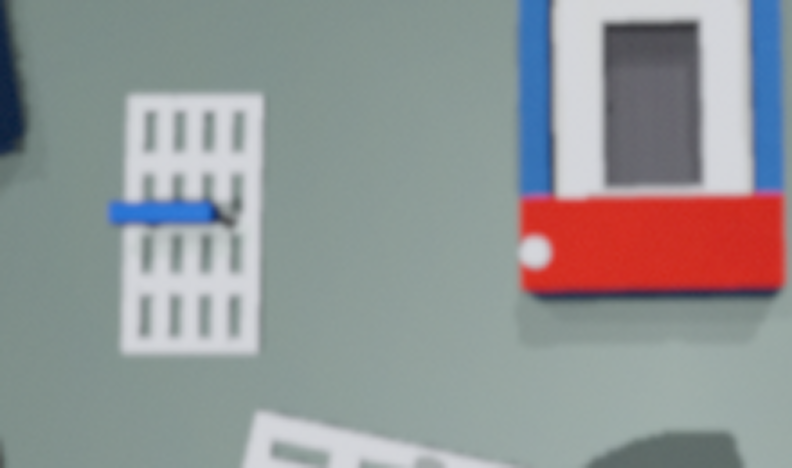

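View pics/cscene.png

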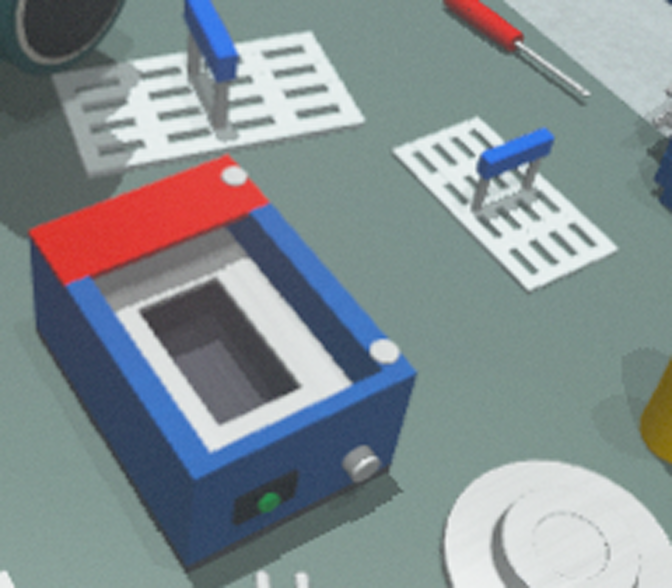

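Run:
```python
from h import *
import pickle
for n,boxes in [('top',dict(g=(165,130,220,215),red=(280,155,362,198),t=(278,84,362,198),bl=(165,160,208,178))),('scene',dict(g=(405,165,495,235),red=(275,180,372,235),bl=(438,172,470,198)))]:
    p=pickle.load(open(n+'0.pkl','rb'))
    f=cv2.resize(p['frame'],None,fx=4,fy=4,interpolation=cv2.INTER_CUBIC)
    hsv=cv2.cvtColor(f,cv2.COLOR_RGB2HSV)
    H,S,V=cv2.split(hsv)
    def reg(k):
        m=np.zeros(H.shape,bool);x0,y0,x1,y1=boxes[k];m[4*y0:4*y1,4*x0:4*x1]=1;return m
    def rect(m,z):
        m=cv2.morphologyEx(m.astype(np.uint8),cv2.MORPH_OPEN,np.ones((3,3)))
        c,_=cv2.findContours(m,0,cv2.CHAIN_APPROX_NONE);c=max(c,key=cv2.contourArea)[:,0,:]
        X=plane(p,(c+.5)/4-.5,z)
        r=cv2.minAreaRect((X[:,:2]*1000).astype(np.float32));return np.round(r[0],1),np.round(r[1],1),round(r[2],2)
    print(n,'grate',rect(reg('g')&(V>165)&(S<40),0.006))
    red=((H<8)|(H>172))&(S>150)&(V>90)
    print('red z.126',rect(reg('red')&red,0.126))
    blue=(H>100)&(H<122)&(S>130)
    print('bluegrip z.074',rect(reg('bl')&blue&(V>100),0.074),rect(reg('bl')&blue&(V>100),0.062))
    if n=='top':
        print('tank', rect(reg('t')&(red|(blue&(V>140))),0.126))
```

```text
top grate (array([529.4, 371.6]), array([205.3, 109. ]), 0.31)
red z.126 (array([502.2,  12.8]), array([ 64.4, 176.3]), 1.1)
bluegrip z.074 (array([529. , 367.8]), array([15.9, 77.4]), 1.77) (array([530.6, 372.5]), array([16.1, 78.4]), 1.77)
tank (array([502.2,  12.8]), array([ 64.4, 176.3]), 1.1)
scene grate (array([529.9, 372.7]), array([204.4, 109.1]), 0.25)
red z.126 (array([506.2,  12.9]), array([ 65. , 180.1]), 1.06)
bluegrip z.074 (array([538.3, 363.3]), array([28.9, 89.9]), 0.09) (array([529.4, 374.2]), array([29.4, 91.4]), 0.09)
```

```bash
cat > ov.py <<'E'
from h import *
import pickle
def T(c,yaw,P):
    a=np.deg2rad(yaw);P=np.array(P,float)
    return np.c_[c[0]+P[:,0]*np.cos(a)-P[:,1]*np.sin(a),c[1]+P[:,0]*np.sin(a)+P[:,1]*np.cos(a),P[:,2]]
def rc(x0,x1,y,z): return [[x0,-y,z],[x1,-y,z],[x1,y,z],[x0,y,z]]
def ov(name,tank,ty,gr,gy,box,sc,out):
    p=pickle.load(open(name+'0.pkl','rb'));x0,y0,x1,y1=box
    im=cv2.resize(p['frame'][y0:y1,x0:x1,::-1],None,fx=sc,fy=sc,interpolation=cv2.INTER_CUBIC)
    def dr(P,c):
        q=proj(p,P);q=((q-[x0,y0]+.5)*sc-.5);cv2.polylines(im,[np.round(q*16).astype(np.int32)],True,c,1,cv2.LINE_AA,4)
    G=(0,255,0);Y=(0,255,255)
    dr(T(tank,ty,rc(-.125,.125,.09,.126)),G);dr(T(tank,ty,rc(-.062,.112,.07,.126)),G)
    dr(T(tank,ty,rc(-.125,.125,.09,0)),Y)
    dr(T(tank,ty,rc(-.05,.072,.036,.08)),Y)
    dr(T(gr,gy,rc(-.1,.1,.0525,.006)),G);dr(T(gr,gy,rc(-.008,.008,.038,.074)),Y)
    cv2.imwrite('pics/'+out,im)
E
python3 - <<'E'
from ov import *
a=((.5975,.0148),1.1,(.5297,.372),.6)
ov('top',*a,(160,80,365,215),3.8,'o1.png')
ov('scene',*a,(275,150,500,335),3.2,'o2.png')
E
```

```text
(no output)
```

View pics/o1.png

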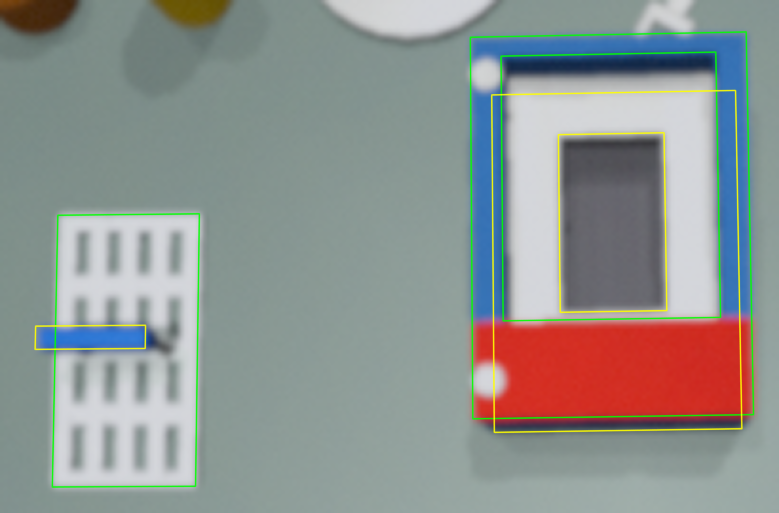

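View pics/o2.png

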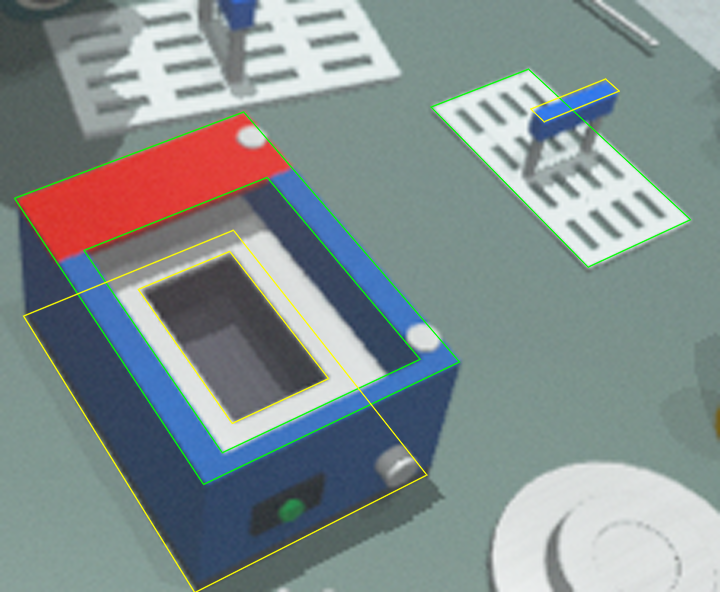

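```bash
cat >> h.py <<'E'
from scipy.spatial.transform import Rotation as Ro
def st():
    s=status.sense();R=Ro.from_quat(s['orientation']).as_matrix()
    print('t',round(s['time'],2),'tcp',np.round(s['tcp_pos']*1000,1),'gap',round(s['finger_gap']*1000,1),'F',np.round(s['wrist_force'],1),'T',np.round(s['wrist_torque'],2),'j',np.round(s['joint_pos'],2))
    print('toolx',np.round(R[:,0],3),'y',np.round(R[:,1],3),'z',np.round(R[:,2],3),'zyaw',np.round(np.degrees(np.arctan2(R[1,2],R[0,2])),2))
    return s,R
E
python3 -c "
from h import *
s,R=st()
d=np.array([.5297,.372,.2])-s['tcp_pos'];print(R.T@d)"
```

```text
t 0.85 tcp [ 245.2 -628.9  196.8] gap 85.5 F [-0.5 -0.2 -0.1] T [-0.01 -0.02 -0.03] j [-1.24  0.12  1.44 -0.    1.58 -0.04]
toolx [-0.932 -0.363  0.   ] y [-0.  0. -1.] z [ 0.363 -0.932 -0.   ] zyaw -68.7
[-0.62866782 -0.00315977 -0.82914854]
```

>>> play_rows([
  [1,[0,-0.025,0],6.9],
  [1,[0,-0.025,0],6.9],
  [1,[0,-0.02,0],6.9],
  [1,[-0.01,0,-0.037],0],
  [1,[-0.01,0,-0.037],0],
  [1,[-0.01,0,-0.037],0],
  [1,[-0.01,0,-0.037],0],
  [1,[-0.01,0,-0.037],0],
  [1,[-0.01,0,-0.037],0],
  [1,[-0.01,0,-0.037],0],
  [1,[-0.01,0,-0.037],0],
  [1,[-0.01,0,-0.037],0],
  [1,[-0.01,0,-0.037],0],
  [1,[-0.01,0,-0.037],0],
  [1,[-0.01,0,-0.037],0],
  [1,[-0.01,0,-0.037],0],
])

```text
time: 2.18
tcp_pos: [0.37, -0.1448, 0.2671]
orientation: [0.003, -0.707, 0.707, -0.004]
wrist_force: [1.3, -0.9, 0.3]
finger_gap: 0.0856
```

```bash
python3 -c "
from h import *
s,R=st()
d=np.array([.5297,.372,.2])-s['tcp_pos'];print(R.T@d)"
```

```text
t 2.18 tcp [ 370.  -144.8  267.1] gap 85.6 F [ 1.3 -0.9  0.3] T [-0.02 -0.02 -0.02] j [-0.44 -0.52  1.87  0.    1.79  1.12]
toolx [-1.    -0.01  -0.001] y [ 0.001 -0.    -1.   ] z [ 0.01 -1.    0.  ] zyaw -89.43
[-0.16480589  0.06704485 -0.51522218]
```

>>> play_rows([
  [1,[-0.0118,0.0,-0.0368],0],
  [1,[-0.0118,0.0,-0.0368],0],
  [1,[-0.0118,0.0,-0.0368],0],
  [1,[-0.0118,0.0,-0.0368],0],
  [1,[-0.0118,0.0,-0.0368],0],
  [1,[-0.0118,0.0,-0.0368],0],
  [1,[-0.0118,0.0,-0.0368],0],
  [1,[-0.0118,0.01,-0.0368],0],
  [1,[-0.0118,0.01,-0.0368],0],
  [1,[-0.0118,0.01,-0.0368],0],
  [1,[-0.0118,0.01,-0.0368],0],
  [1,[-0.0118,0.01,-0.0368],0],
  [1,[-0.0118,0.01,-0.0368],0],
  [1,[-0.0118,0.01,-0.0368],0],
  [1,[0,0,0],0],
  [1,[0,0,0],0],
])

```text
time: 3.52
tcp_pos: [0.5296, 0.3716, 0.195]
orientation: [0.005, -0.707, 0.708, -0.004]
wrist_force: [-0.8, -0.4, 0.6]
finger_gap: 0.0854
```

Run:
```python
from h import *
import pickle
from ov import T,rc
s,R=st()
d=np.array([.5297,.372,.2])-s['tcp_pos'];print(R.T@d)
p=optics.camera('wrist');Rc,tc=wristRt(p,s)
pickle.dump((p,Rc,tc),open('w1.pkl','wb'))
im=np.ascontiguousarray(p['frame'][:,:,::-1])
for P,c in [(T((.5297,.372),.6,rc(-.1,.1,.0525,.006)),(0,255,0)),(T((.5297,.372),.6,rc(-.008,.008,.038,.074)),(0,255,255))]:
    cv2.polylines(im,[np.round(proj(p,P,Rc,tc)).astype(int)],True,c,1)
cv2.imwrite('pics/w1.png',im)
```

```text
t 3.52 tcp [529.6 371.6 195. ] gap 85.4 F [-0.8 -0.4  0.6] T [-0.    0.01  0.02] j [ 0.57  0.06  1.51 -0.    1.58  2.13]
toolx [-1.    -0.012  0.002] y [-0.002 -0.002 -1.   ] z [ 0.012 -1.     0.001] zyaw -89.28
[-8.63541061e-05 -4.99585718e-03 -4.03359471e-04]
```

View pics/w1.png

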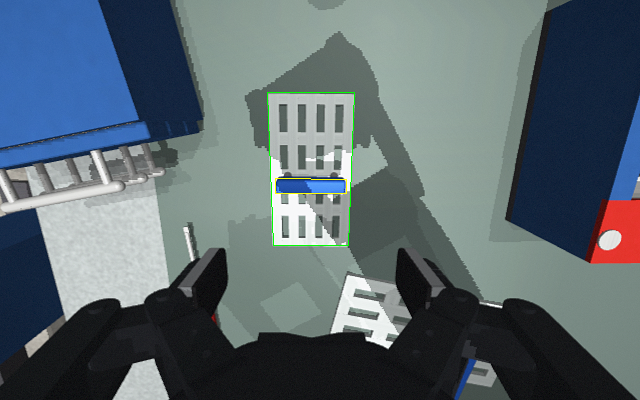

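Run:
```python
from h import *
import pickle
p,Rc,tc=pickle.load(open('w1.pkl','rb'))
M=np.linalg.inv(p['tool_from_camera'])
for x in (-.011,.011):
  for a in (0,.013,.019,.032,.045):
    print(x,a,np.round(proj(p,np.array([[x,-a,.0427]]),M[:3,:3],M[:3,3]),1))
im=cv2.resize(p['frame'][230:340,150:260,::-1],None,fx=5,fy=5,interpolation=cv2.INTER_CUBIC);cv2.imwrite('pics/w1c.png',im)
```

```text
-0.011 0 [[376.4 211.2]]
-0.011 0.013 [[381.  217.8]]
-0.011 0.019 [[383.4 221.2]]
-0.011 0.032 [[389.2 229.3]]
-0.011 0.045 [[396.1 238.9]]
0.011 0 [[374.3 242.3]]
0.011 0.013 [[378.7 250.8]]
0.011 0.019 [[380.9 255.1]]
0.011 0.032 [[386.3 265.6]]
0.011 0.045 [[392.6 277.8]]
```

View pics/w1c.png

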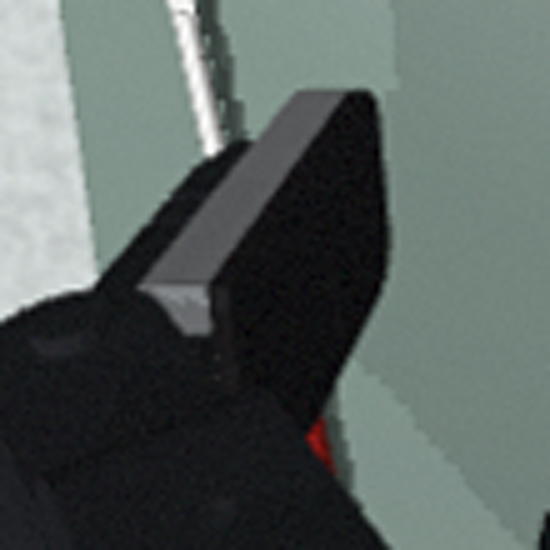

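Run:
```python
from h import *
s,R=st()
p=optics.camera('scene')
x0,y0,x1,y1=400,50,560,190;sc=5
im=cv2.resize(p['frame'][y0:y1,x0:x1,::-1],None,fx=sc,fy=sc,interpolation=cv2.INTER_CUBIC)
for a,c in [(0,(0,0,255)),(.013,(0,255,0)),(.032,(0,255,255)),(.05,(255,0,255))]:
  for z in (-.0427,0,.0427):
    q=proj(p,(s['tcp_pos']+R@np.array([0,-a,z]))[None])[0]
    cv2.circle(im,tuple(np.round((q-[x0,y0]+.5)*sc-.5).astype(int)),3,c,-1)
cv2.imwrite('pics/s1.png',im)
```

```text
t 3.57 tcp [529.8 370.5 196.3] gap 85.1 F [-0.5  0.3  0.9] T [-0.05  0.   -0.01] j [ 0.57  0.06  1.51 -0.    1.58  2.13]
toolx [-1.    -0.011  0.001] y [-0.001 -0.001 -1.   ] z [ 0.011 -1.     0.001] zyaw -89.35
```

View pics/s1.png

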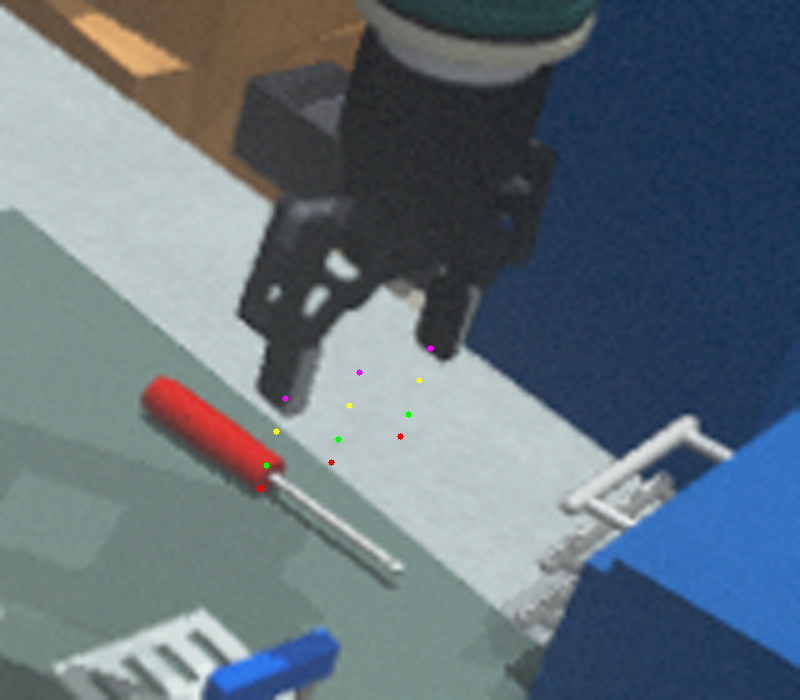

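>>> play_rows([
  [1,[0,0.03,0],0],
  [1,[0,0.035,0],0],
  [1,[0,0.035,0],0],
  [1,[0,0.03,0],0],
  [1,[0,0.02,0],0],
  [1,[0,0.01,0],0],
  [1,[0,0,0],0],
  [1,[0,0,0],0],
])

```text
time: 4.28
tcp_pos: [0.5305, 0.37, 0.0385]
orientation: [-0.003, 0.707, -0.707, 0.004]
wrist_force: [0.0, -0.1, 0.9]
finger_gap: 0.0854
```

```bash
cat > look.py <<'E'
from h import *
def look(name,box,sc,out):
    p=optics.camera(name);x0,y0,x1,y1=box
    im=cv2.resize(p['frame'][y0:y1,x0:x1,::-1],None,fx=sc,fy=sc,interpolation=cv2.INTER_CUBIC)
    cv2.imwrite('pics/'+out,im);return p
E
python3 - <<'E'
from look import *
st()
look('scene',(390,110,530,240),5,'s2.png')
look('wrist',(0,0,640,400),1,'w2.png')
E
```

```text
t 4.28 tcp [530.5 370.   38.5] gap 85.4 F [ 0.  -0.1  0.9] T [ 0.   -0.01 -0.01] j [ 0.57  0.14  1.68 -0.    1.32  2.13]
toolx [-1.    -0.01  -0.001] y [ 0.001  0.001 -1.   ] z [ 0.01  -1.    -0.001] zyaw -89.44
```

View pics/s2.png

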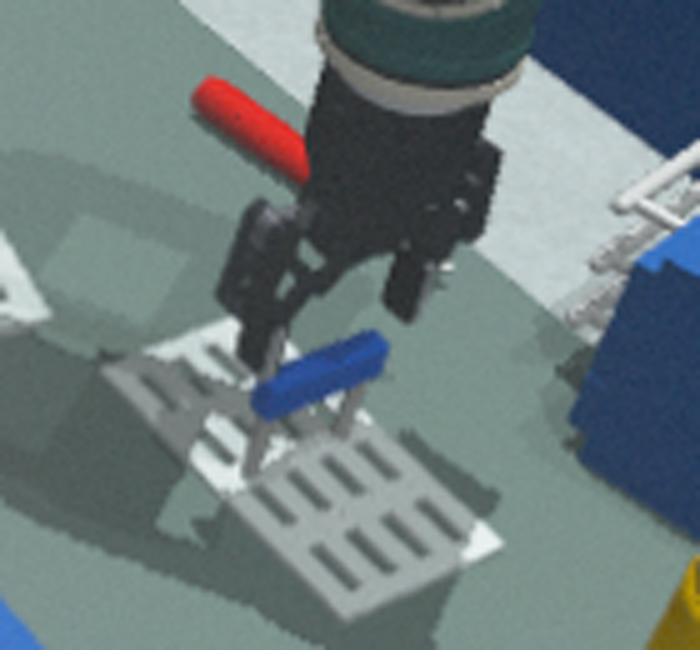

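View pics/w2.png

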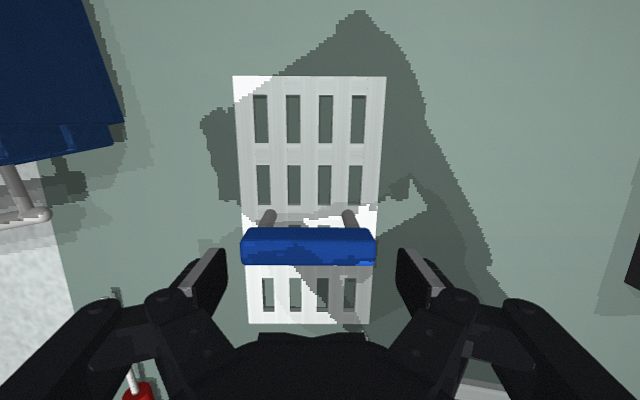

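>>> play_rows([
  [1,[0,0.005,-0.0015],0],
  [1,[0,0.007,0],0],
  [1,[0,0.007,0],0],
  [1,[0,0.007,0],0],
  [1,[0,0.007,0],0],
  [1,[0,0.007,0],0],
  [1,[0,0,0],0],
  [1,[0,0,0],0],
])

```text
time: 5.05
tcp_pos: [0.5297, 0.3717, -0.0038]
orientation: [0.004, -0.707, 0.707, -0.003]
wrist_force: [-0.4, 0.3, 0.6]
finger_gap: 0.0854
```

Run:
```python
from look import *
st()
look('scene',(390,110,530,240),5,'s3.png')
look('wrist',(0,0,640,400),1,'w3.png')
```

```text
t 5.05 tcp [529.7 371.7  -3.8] gap 85.4 F [-0.4  0.3  0.6] T [ 0.04  0.01 -0.04] j [0.57 0.18 1.71 0.   1.26 2.13]
toolx [-1.    -0.01   0.001] y [-0.001 -0.001 -1.   ] z [ 0.01  -1.     0.001] zyaw -89.4
```

View pics/s3.png

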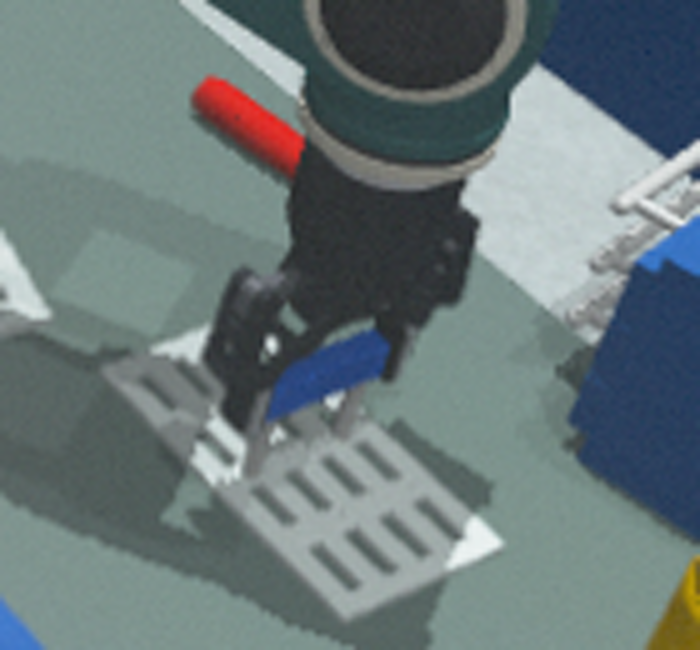

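View pics/w3.png

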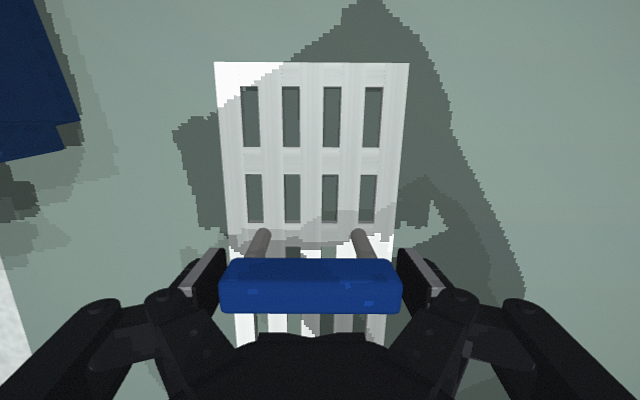

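>>> play_rows([
  [0,[0,0,0],0],
  [0,[0,0,0],0],
  [0,[0,0,0],0],
  [0,[0,0,0],0],
  [0,[0,0,0],0],
  [0,[0,0,0],0],
])

```text
time: 5.65
tcp_pos: [0.5303, 0.3721, -0.0023]
orientation: [-0.003, 0.707, -0.707, 0.004]
wrist_force: [-1.4, 0.2, 6.0]
finger_gap: 0.075
```

Run:
```python
from look import *
st()
look('scene',(390,110,530,240),5,'s4.png')
look('wrist',(0,0,640,400),1,'w4.png')
```

```text
t 5.65 tcp [530.3 372.1  -2.3] gap 75.0 F [-1.4  0.2  6. ] T [-0.29  0.05 -0.03] j [ 0.57  0.18  1.7  -0.    1.26  2.13]
toolx [-1.    -0.011 -0.001] y [ 0.001  0.001 -1.   ] z [ 0.011 -1.    -0.001] zyaw -89.39
```

View pics/w4.png

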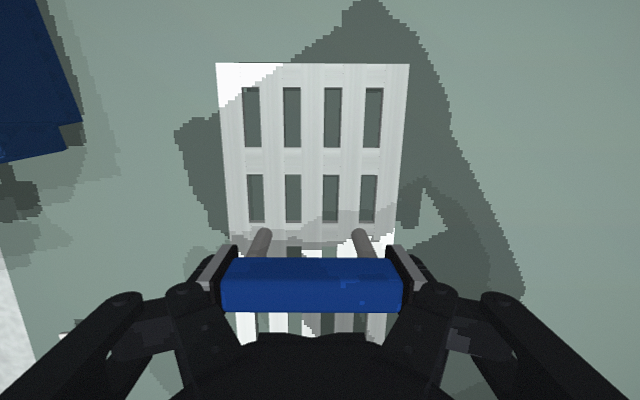

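Gripped at 75 mm gap; the pads press both ends of the bar (219 and 402, row 285). Lift.

>>> play_rows([
  [0,[0,-0.005,0],0],
  [0,[0,-0.01,0],0],
  [0,[0,-0.02,0],0],
  [0,[0,-0.03,0],0],
  [0,[0,-0.035,0],0],
  [0,[0,-0.035,0],0],
  [0,[0,-0.035,0],0],
  [0,[0,-0.02,0],0],
  [0,[0,-0.01,0],0],
  [0,[0,0,0],0],
  [0,[0,0,0],0],
])

```text
time: 6.67
tcp_pos: [0.5297, 0.3717, 0.1958]
orientation: [0.004, -0.707, 0.707, -0.003]
wrist_force: [-0.3, 1.6, -5.0]
finger_gap: 0.0751
```

Run:
```python
from look import *
st()
look('scene',(270,50,560,260),2.7,'s5.png')
look('wrist',(0,0,640,400),1,'w5.png')
```

```text
t 6.67 tcp [529.7 371.7 195.8] gap 75.1 F [-0.3  1.6 -5. ] T [-0.05  0.07  0.05] j [0.57 0.06 1.51 0.   1.58 2.13]
toolx [-1.    -0.01   0.001] y [-0.001 -0.    -1.   ] z [ 0.01 -1.    0.  ] zyaw -89.4
```

View pics/s5.png

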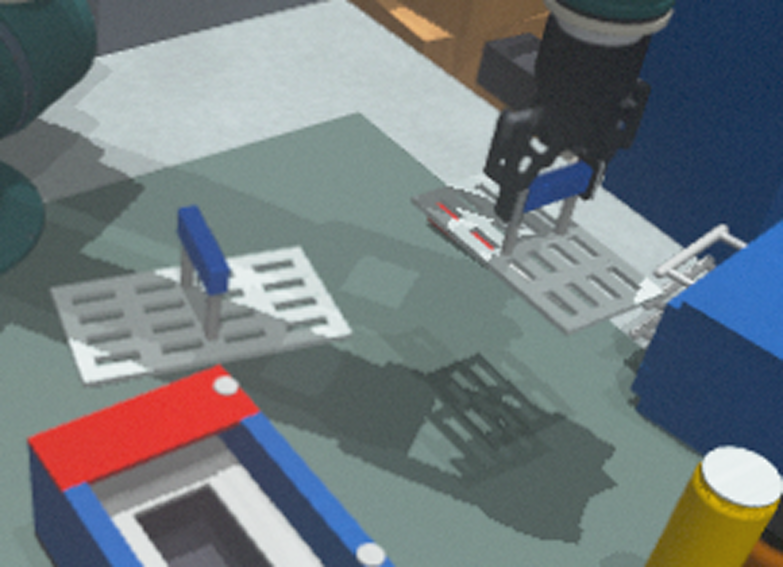

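View pics/w5.png

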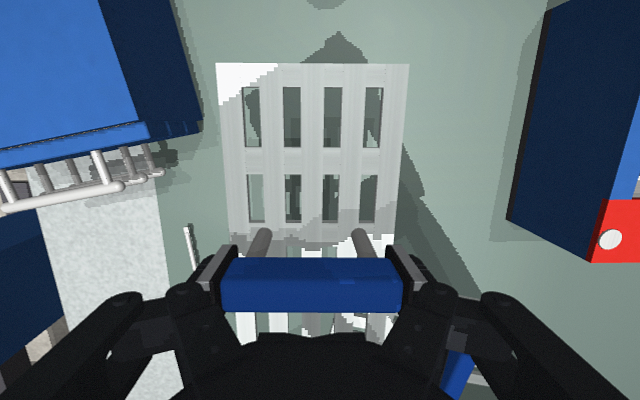

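>>> play_rows([
  [0,[-0.004,0,0.012],-0.4],
  [0,[-0.008,0,0.024],0],
  [0,[-0.0097,0,0.0322],0],
  [0,[-0.01,0,0.033],0],
  [0,[-0.01,0,0.033],0],
  [0,[-0.01,0,0.033],0],
  [0,[-0.01,0,0.033],0],
  [0,[-0.01,0,0.033],0],
  [0,[-0.01,0,0.033],0],
  [0,[-0.01,0,0.033],0],
  [0,[-0.008,0.005,0.027],0],
  [0,[-0.006,0.01,0.019],0],
  [0,[-0.004,0.01,0.012],0],
  [0,[0,0.01,0],0],
  [0,[0,0.01,0],0],
  [0,[0,0,0],0],
  [0,[0,0,0],0],
])

```text
time: 8.18
tcp_pos: [0.6452, 0.0177, 0.1508]
orientation: [-0.007, 0.707, -0.707, 0.006]
wrist_force: [-0.3, -0.3, -2.5]
finger_gap: 0.0752
```

```bash
cat > tk.py <<'E'
from look import *
C=np.array([.597,.0145]);YAW=np.deg2rad(1.05)
def loc(s):
    d=s['tcp_pos'][:2]-C;c,n=np.cos(YAW),np.sin(YAW)
    print('grate centre in tank mm: x %.1f y %.1f underside above ledge (level) %.1f'%(1000*(c*d[0]+n*d[1]),1000*(-n*d[0]+c*d[1]),1000*(s['tcp_pos'][2]+.003-.08)))
E
python3 - <<'E'
from tk import *
s,R=st();loc(s)
look('scene',(250,80,470,340),2.3,'s6.png')
look('wrist',(0,0,640,400),1,'w6.png')
look('top',(250,60,400,210),4,'t6.png')
E
```

```text
t 8.18 tcp [645.2  17.7 150.8] gap 75.2 F [-0.3 -0.3 -2.5] T [-0.01 -0.02 -0.01] j [-0.01  0.07  1.57  0.    1.51  1.54]
toolx [-1.    -0.019  0.002] y [-0.002  0.    -1.   ] z [ 0.019 -1.    -0.   ] zyaw -88.93
grate centre in tank mm: x 48.2 y 2.3 underside above ledge (level) 73.8
```

View pics/s6.png

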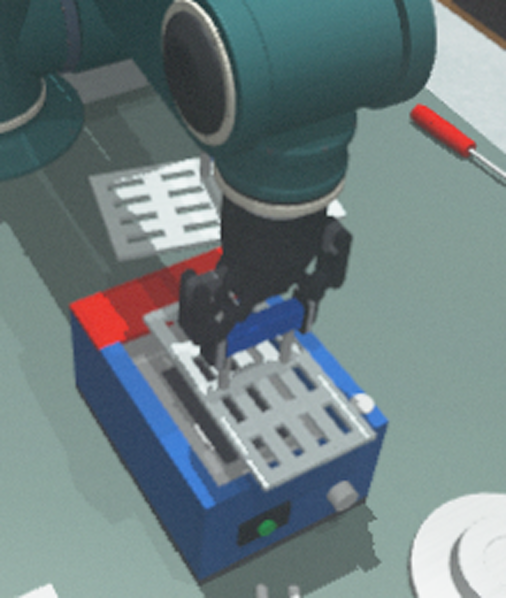

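View pics/w6.png

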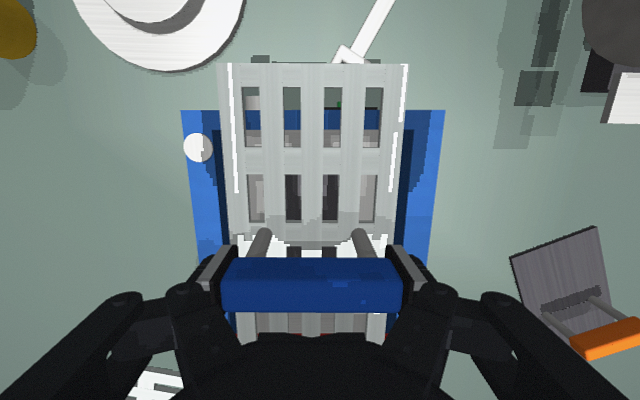

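>>> play_rows([
  [0,[0,0.007,0.0015],0],
  [0,[0,0.008,0],0],
  [0,[0,0.006,0],0],
  [0,[0,0.004,0],0],
  [0,[0,0.002,0],0],
  [0,[0,0.002,0],0],
  [0,[0,0.002,0],0],
  [0,[0,0.001,0],0],
  [0,[0,0.0,0],0],
])

```text
time: 9.08
tcp_pos: [0.6462, 0.0151, 0.1226]
orientation: [0.005, -0.707, 0.707, -0.007]
wrist_force: [-12.2, 0.2, 17.3]
finger_gap: 0.075
```

Run:
```python
from tk import *
s,R=st();loc(s)
look('scene',(290,140,430,290),4,'s7.png')
```

```text
t 9.08 tcp [646.2  15.1 122.6] gap 75.0 F [-12.2   0.2  17.3] T [ 0.09  1.18 -0.  ] j [-0.02  0.08  1.6  -0.    1.46  1.54]
toolx [-1.    -0.017 -0.002] y [ 0.002 -0.    -1.   ] z [ 0.017 -1.     0.   ] zyaw -89.0
grate centre in tank mm: x 49.2 y -0.3 underside above ledge (level) 45.6
```

View pics/s7.png

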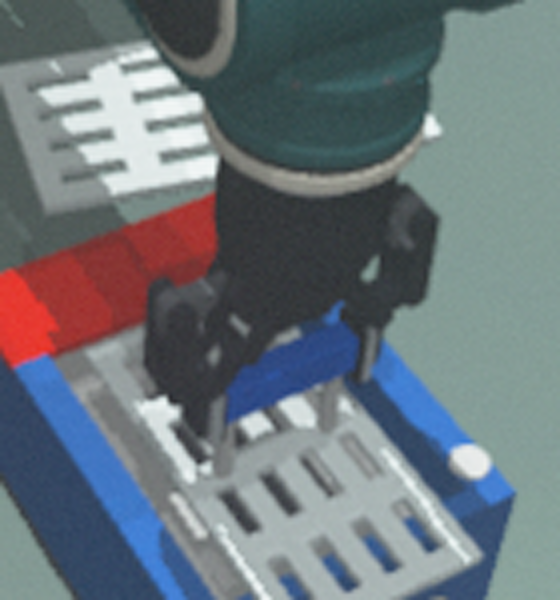

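>>> play_rows([
  [0,[0,0.002,0],0],
  [0,[0,0.002,0],0],
  [0,[0,0.002,0],0],
  [0,[0,0.0,0],0],
])

```text
time: 9.47
tcp_pos: [0.6461, 0.0151, 0.1171]
orientation: [0.005, -0.707, 0.707, -0.007]
wrist_force: [-15.6, -0.5, 22.9]
finger_gap: 0.075
```

Run:
```python
from tk import *
s,R=st();loc(s)
look('wrist',(0,0,640,400),1,'w8.png')
look('scene',(290,140,430,290),4,'s8.png')
```

```text
t 9.47 tcp [646.1  15.1 117.1] gap 75.0 F [-15.6  -0.5  22.9] T [0.07 1.62 0.08] j [-0.02  0.08  1.61 -0.    1.45  1.54]
toolx [-1.    -0.018 -0.002] y [ 0.002 -0.    -1.   ] z [ 0.018 -1.     0.   ] zyaw -88.99
grate centre in tank mm: x 49.1 y -0.3 underside above ledge (level) 40.1
```

View pics/w8.png

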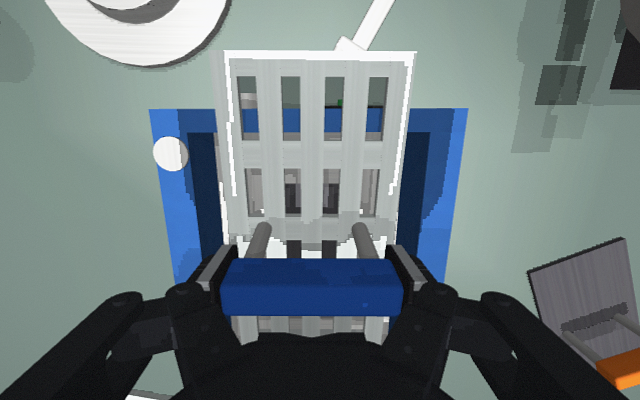

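View pics/s8.png

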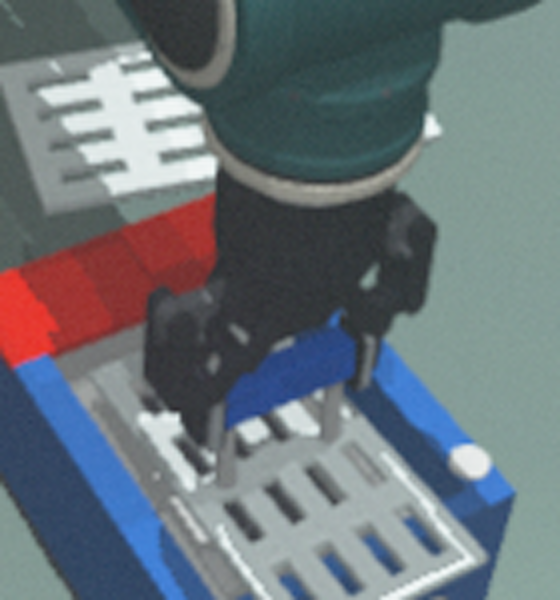

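```bash
cat > tilt.py <<'E'
from h import *
def pred(p,th,a0=.065):
    M=np.linalg.inv(p['tool_from_camera']);t=np.deg2rad(th);out=[]
    for (x,y,z) in [(.1,.0525,-.056),(.1,-.0525,-.056)]:
        X=x*np.cos(t)-z*np.sin(t);Z=x*np.sin(t)+z*np.cos(t)
        out.append(proj(p,np.array([[-X,-a0-Z,-y]]),M[:3,:3],M[:3,3])[0])
    return np.round(out,1).tolist()
if __name__=='__main__':
    import pickle
    p=pickle.load(open('w1.pkl','rb'))[0]
    for th in (0,3,5,6,8,10,12,15): print(th,pred(p,th))
E
python3 tilt.py
```

```text
0 [[213.2, 58.4], [408.9, 58.5]]
3 [[209.3, 50.3], [412.8, 50.4]]
5 [[206.5, 44.9], [415.6, 45.0]]
6 [[205.0, 42.1], [417.0, 42.2]]
8 [[201.9, 36.6], [420.1, 36.7]]
10 [[198.6, 31.0], [423.4, 31.1]]
12 [[195.1, 25.4], [426.9, 25.5]]
15 [[189.5, 16.8], [432.5, 16.9]]
```

>>> play_rows([
  [0,[0,0.002,0],0],
  [0,[0,0.002,0],0],
  [0,[0,0.002,0],0],
  [0,[0,0.001,0],0],
  [0,[0,0.0,0],0],
])

```text
time: 9.98
tcp_pos: [0.6454, 0.0151, 0.1103]
orientation: [0.006, -0.707, 0.707, -0.007]
wrist_force: [-25.6, -0.2, 27.1]
finger_gap: 0.0753
```

Run:
```python
from tk import *
s,R=st();loc(s)
look('wrist',(0,0,640,400),1,'w9.png')
look('scene',(290,140,430,290),4,'s9.png')
```

```text
t 9.98 tcp [645.4  15.1 110.3] gap 75.3 F [-25.6  -0.2  27.1] T [0.06 2.88 0.19] j [-0.02  0.09  1.61 -0.    1.44  1.54]
toolx [-1.    -0.018 -0.001] y [ 0.001 -0.    -1.   ] z [ 0.018 -1.     0.   ] zyaw -88.99
grate centre in tank mm: x 48.5 y -0.3 underside above ledge (level) 33.3
```

View pics/w9.png

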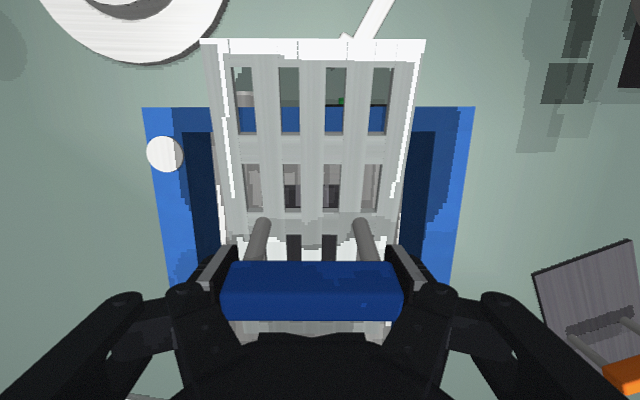

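View pics/s9.png

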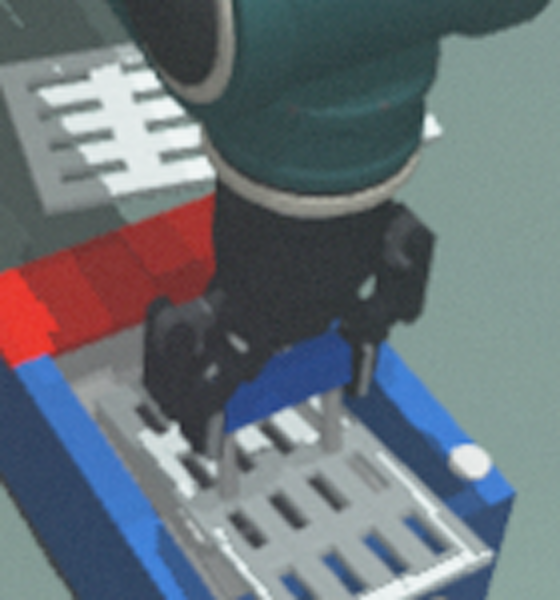

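>>> play_rows([
  [0,[0,-0.001,0],0],
  [0,[0,-0.001,0],0],
  [0,[0.003,0.0005,0],0],
  [0,[0.006,0.001,0],0],
  [0,[0.006,0.001,0],0],
  [0,[0.006,0.001,0],0],
  [0,[0,0,0],0],
])

```text
time: 10.67
tcp_pos: [0.6237, 0.0147, 0.1054]
orientation: [0.006, -0.707, 0.707, -0.006]
wrist_force: [-7.7, -0.4, 8.4]
finger_gap: 0.075
```

Run:
```python
from tk import *
s,R=st();loc(s)
look('wrist',(0,0,640,400),1,'w10.png')
look('scene',(290,140,430,290),4,'s10.png')
```

```text
t 10.67 tcp [623.7  14.7 105.4] gap 75.0 F [-7.7 -0.4  8.4] T [0.08 0.4  0.02] j [-0.02  0.04  1.67 -0.    1.43  1.54]
toolx [-1.    -0.017  0.   ] y [-0. -0. -1.] z [ 0.017 -1.     0.   ] zyaw -89.0
grate centre in tank mm: x 26.7 y -0.3 underside above ledge (level) 28.4
```

View pics/w10.png

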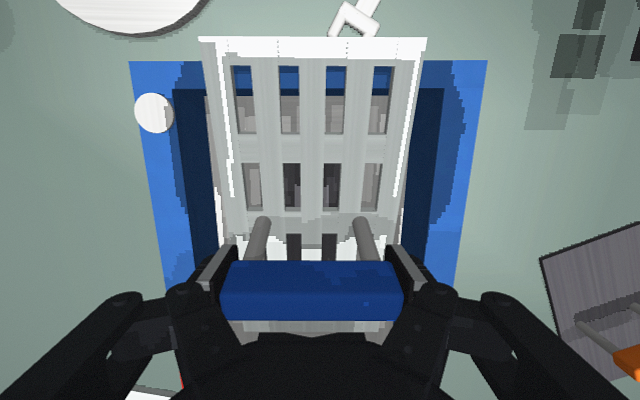

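View pics/s10.png

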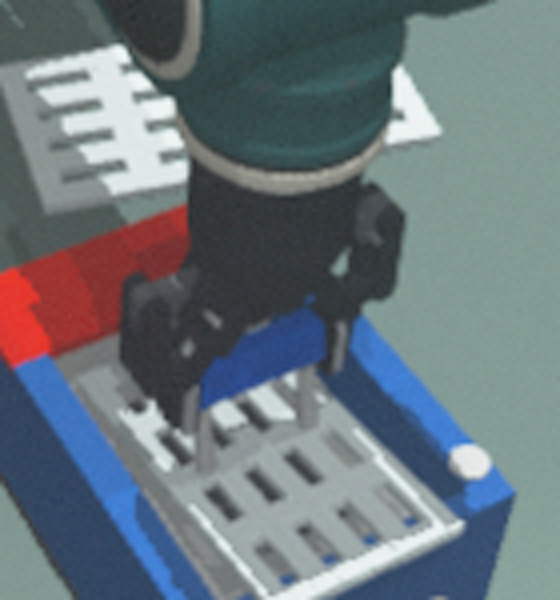

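>>> play_rows([
  [0,[0.004,0.0,0],0],
  [0,[0.006,0.0008,0],0],
  [0,[0.006,0.0008,0],0],
  [0,[0.006,0.0008,0],0],
  [0,[0.006,0.0008,0],0],
  [0,[0.006,0.0008,0],0],
  [0,[0.002,0,0],0],
  [0,[0,0,0],0],
])

```text
time: 11.43
tcp_pos: [0.588, 0.0141, 0.101]
orientation: [0.006, -0.707, 0.707, -0.006]
wrist_force: [0.2, -0.0, -3.3]
finger_gap: 0.0748
```

Run:
```python
from tk import *
s,R=st();loc(s)
look('wrist',(0,0,640,400),1,'w11.png')
look('scene',(290,140,430,290),4,'s11.png')
```

```text
t 11.43 tcp [588.   14.1 101. ] gap 74.8 F [ 0.2 -0.  -3.3] T [0.06 0.03 0.01] j [-0.02 -0.03  1.75 -0.    1.42  1.53]
toolx [-1.    -0.018  0.001] y [-0.001 -0.    -1.   ] z [ 0.018 -1.     0.   ] zyaw -89.0
grate centre in tank mm: x -9.0 y -0.2 underside above ledge (level) 24.0
```

View pics/w11.png

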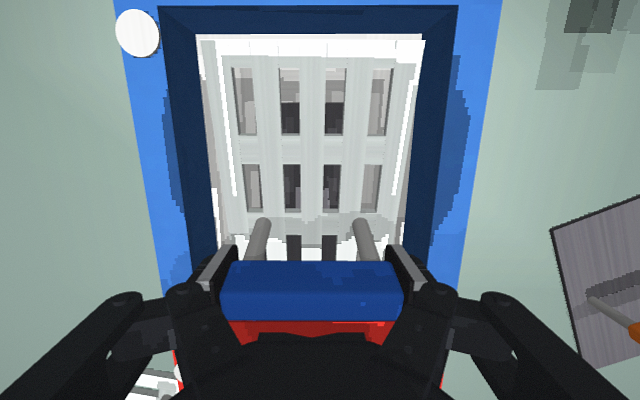

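View pics/s11.png

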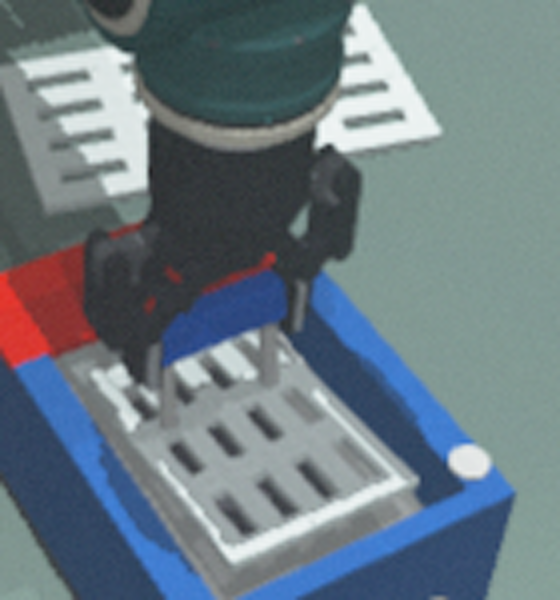

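>>> play_rows([
  [0,[0,0.003,0],0],
  [0,[0,0.003,0],0],
  [0,[0,0.002,0],0],
  [0,[-0.001,0.002,0],0],
  [0,[-0.001,0.002,0],0],
  [0,[-0.001,0.0015,0],0],
  [0,[-0.001,0.0015,0],0],
  [0,[-0.001,0.0015,0],0],
  [0,[0,0,0],0],
])

```text
time: 12.28
tcp_pos: [0.5947, 0.0142, 0.0855]
orientation: [-0.006, 0.707, -0.707, 0.007]
wrist_force: [3.3, 0.8, 6.0]
finger_gap: 0.0754
```

Run:
```python
from tk import *
s,R=st();loc(s)
look('wrist',(0,0,640,400),1,'w12.png')
```

```text
t 12.28 tcp [594.7  14.2  85.5] gap 75.4 F [3.3 0.8 6. ] T [ 0.1   0.15 -0.06] j [-0.02 -0.01  1.75  0.    1.39  1.53]
toolx [-1.    -0.017 -0.002] y [ 0.002  0.    -1.   ] z [ 0.017 -1.    -0.   ] zyaw -89.0
grate centre in tank mm: x -2.3 y -0.2 underside above ledge (level) 8.5
```

View pics/w12.png

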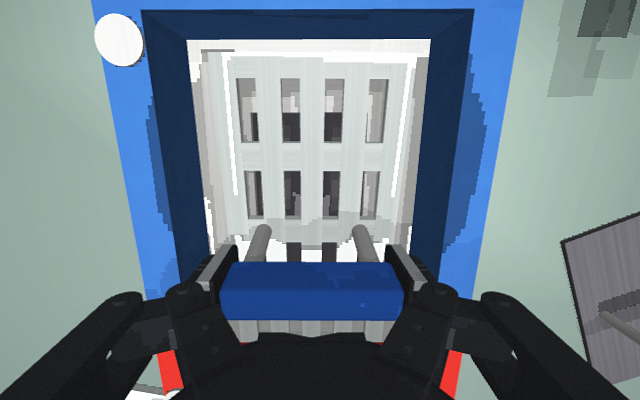

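>>> play_rows([
  [0,[-0.0005,0.0015,0],0],
  [0,[-0.0005,0.0015,0],0],
  [0,[-0.0005,0.0015,0],0],
  [0,[-0.0005,0.001,0],0],
  [0,[0,0.001,0],0],
  [0,[0,0.001,0],0],
  [0,[0,0,0],0],
])

```text
time: 12.92
tcp_pos: [0.5972, 0.0142, 0.0786]
orientation: [0.005, -0.707, 0.707, -0.007]
wrist_force: [6.0, 0.0, 7.7]
finger_gap: 0.075
```

Run:
```python
from tk import *
s,R=st();loc(s)
look('wrist',(0,0,640,400),1,'w13.png')
look('scene',(290,140,430,290),4,'s13.png')
```

```text
t 12.92 tcp [597.2  14.2  78.6] gap 75.0 F [6.  0.  7.7] T [ 0.08 -0.2   0.07] j [-0.02  0.    1.75  0.    1.38  1.53]
toolx [-1.    -0.017 -0.003] y [ 0.003 -0.    -1.   ] z [ 0.017 -1.     0.   ] zyaw -89.0
grate centre in tank mm: x 0.2 y -0.3 underside above ledge (level) 1.6
```

View pics/w13.png

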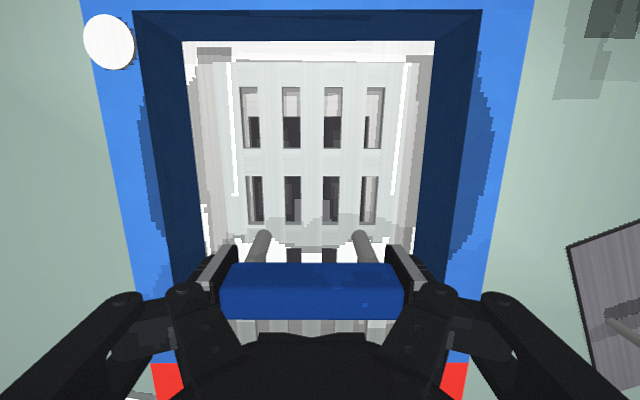

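View pics/s13.png

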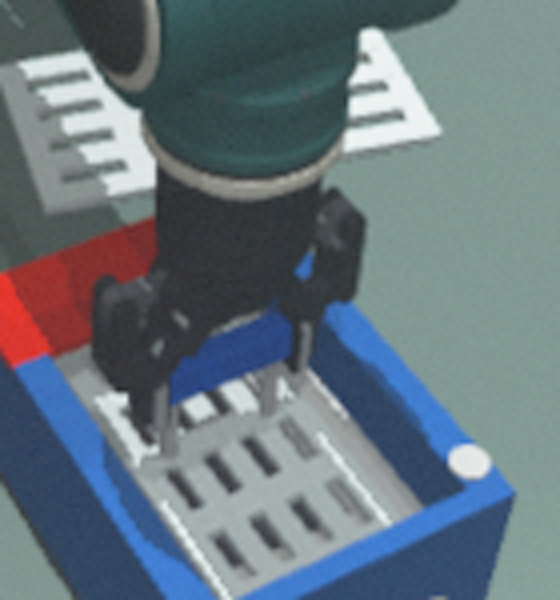

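>>> play_rows([
  [0,[0,0.001,0],0],
  [0,[0,0.001,0],0],
  [0,[0,0.001,0],0],
  [0,[0,0,0],0],
])

```text
time: 13.35
tcp_pos: [0.5972, 0.0142, 0.0757]
orientation: [0.005, -0.707, 0.707, -0.007]
wrist_force: [6.5, 0.6, 8.0]
finger_gap: 0.0752
```

Run:
```python
from tk import *
s,R=st();loc(s)
look('wrist',(0,0,640,400),1,'w14.png')
```

```text
t 13.35 tcp [597.2  14.2  75.7] gap 75.2 F [6.5 0.6 8. ] T [ 0.1  -0.22 -0.01] j [-0.02  0.    1.76  0.    1.38  1.53]
toolx [-1.    -0.017 -0.003] y [ 0.003  0.    -1.   ] z [ 0.017 -1.     0.   ] zyaw -89.0
grate centre in tank mm: x 0.2 y -0.3 underside above ledge (level) -1.3
```

View pics/w14.png

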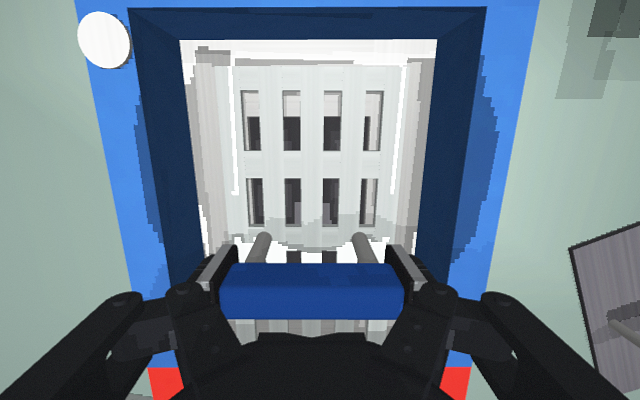

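>>> play_rows([
  [0,[0,0.001,0],0],
  [0,[0,0.0005,0],0],
  [0,[0,0,0],0],
])

```text
time: 13.65
tcp_pos: [0.5974, 0.0142, 0.0756]
orientation: [0.005, -0.707, 0.707, -0.008]
wrist_force: [-1.3, -0.1, 21.0]
finger_gap: 0.0751
```

Run:
```python
from tk import *
s,R=st();loc(s)
look('wrist',(0,0,640,400),1,'w15.png')
look('scene',(290,140,430,290),5,'s15.png')
```

```text
t 13.65 tcp [597.4  14.2  75.6] gap 75.1 F [-1.3 -0.1 21. ] T [ 0.1   0.99 -0.01] j [-0.02  0.    1.76  0.    1.38  1.53]
toolx [-1.    -0.017 -0.004] y [ 0.004 -0.    -1.   ] z [ 0.017 -1.     0.   ] zyaw -89.0
grate centre in tank mm: x 0.3 y -0.3 underside above ledge (level) -1.4
```

View pics/w15.png

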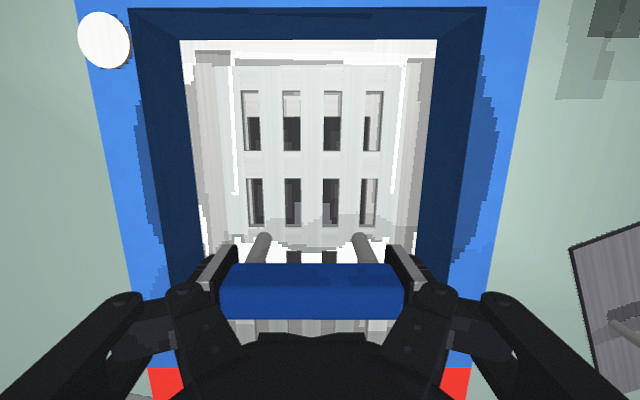

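View pics/s15.png

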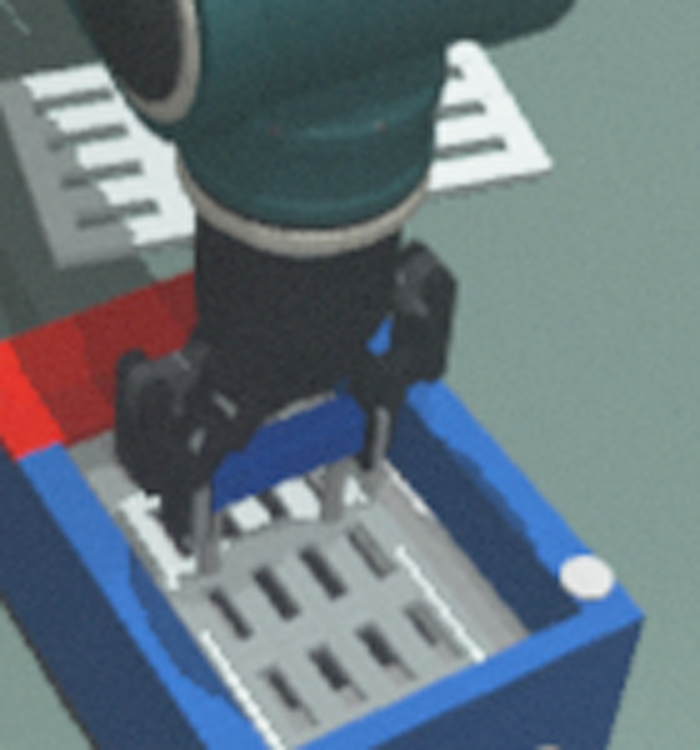

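>>> play_rows([
  [0,[0,-0.001,0],0],
  [0.95,[0,0,0],0],
  [1,[0,0,0],0],
  [1,[0,0,0],0],
  [1,[0,0,0],0],
  [1,[0,0,0],0],
  [1,[0,0,0],0],
])

```text
time: 14.33
tcp_pos: [0.5957, 0.0142, 0.0736]
orientation: [-0.006, 0.707, -0.707, 0.006]
wrist_force: [-0.2, 0.0, 0.1]
finger_gap: 0.0857
```

Run:
```python
from tk import *
s,R=st();loc(s)
look('wrist',(0,0,640,400),1,'w16.png')
```

```text
t 14.33 tcp [595.7  14.2  73.6] gap 85.7 F [-0.2  0.   0.1] T [ 0.04 -0.04 -0.02] j [-0.02  0.01  1.76 -0.    1.38  1.53]
toolx [-1.    -0.017  0.   ] y [-0. -0. -1.] z [ 0.017 -1.    -0.   ] zyaw -89.0
grate centre in tank mm: x -1.3 y -0.2 underside above ledge (level) -3.4
```

View pics/w16.png

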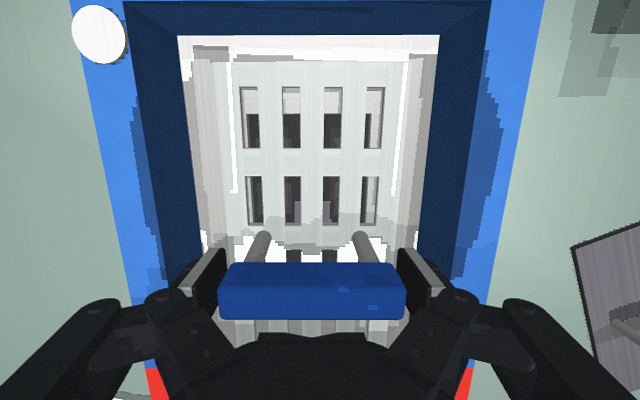

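Both pads are clear of the bar. I'll retract straight up.

>>> play_rows([
  [1,[0,-0.005,0],0],
  [1,[0,-0.01,0],0],
  [1,[0,-0.015,0],0],
  [1,[0,-0.02,0],0],
  [1,[0,-0.03,0],0],
  [1,[0,-0.03,0],0],
  [1,[0,-0.03,0],0],
  [1,[0.02,-0.02,0],0],
  [1,[0.03,0,0],0],
  [1,[0.03,0,0],0],
  [1,[0.03,0,0],0],
  [1,[0.02,0,0],0],
  [1,[0,0,0],0],
  [1,[0,0,0],0],
])

```text
time: 15.55
tcp_pos: [0.4656, 0.0119, 0.2354]
orientation: [0.005, -0.707, 0.707, -0.007]
wrist_force: [1.0, 0.4, 0.4]
finger_gap: 0.0855
```

Run:
```python
from tk import *
from ov import T,rc
s,R=st()
p=look('wrist',(0,0,640,400),1,'w17.png')
q=look('scene',(260,120,430,340),1,'x.png')
t=optics.camera('top')
x0,y0,x1,y1=265,150,430,340;sc=3.1
im=cv2.resize(q['frame'][y0:y1,x0:x1,::-1],None,fx=sc,fy=sc,interpolation=cv2.INTER_CUBIC)
im0=im.copy()
for P,c in [(T((.597,.0145),1.05,rc(-.1,.1,.0525,.086)),(0,255,0)),(T((.597,.0145),1.05,rc(-.008,.008,.038,.154)),(0,255,255))]:
    cv2.polylines(im,[np.round((proj(q,P)-[x0,y0]+.5)*sc).astype(int)],True,c,1,cv2.LINE_AA)
cv2.imwrite('pics/s17.png',im)
Rc,tc=wristRt(p,s)
im=np.ascontiguousarray(p['frame'][:,:,::-1])
for P,c in [(T((.597,.0145),1.05,rc(-.1,.1,.0525,.086)),(0,255,0)),(T((.597,.0145),1.05,rc(-.008,.008,.038,.154)),(0,255,255))]:
    cv2.polylines(im,[np.round(proj(p,P,Rc,tc)).astype(int)],True,c,1,cv2.LINE_AA)
cv2.imwrite('pics/w17.png',im); save(t,'t17.png')
```

```text
t 15.55 tcp [465.6  11.9 235.4] gap 85.5 F [1.  0.4 0.4] T [ 0.02 -0.    0.06] j [-0.03 -0.36  1.81 -0.    1.69  1.52]
toolx [-1.    -0.017 -0.003] y [ 0.003 -0.    -1.   ] z [ 0.017 -1.     0.   ] zyaw -89.0
```

View pics/w17.png

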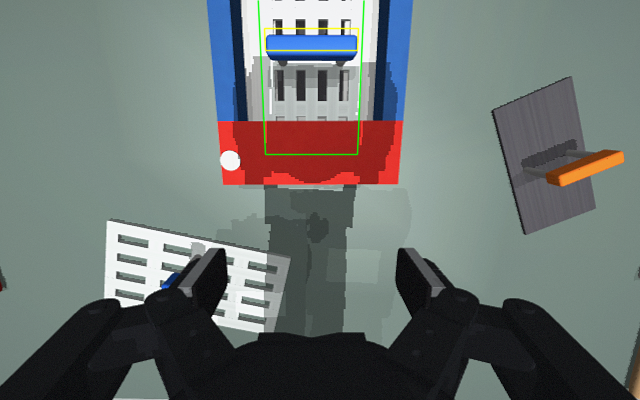

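View pics/s17.png

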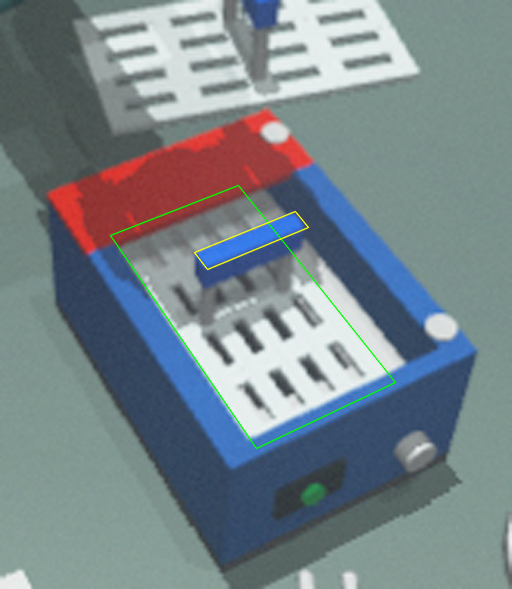

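View pics/t17.png

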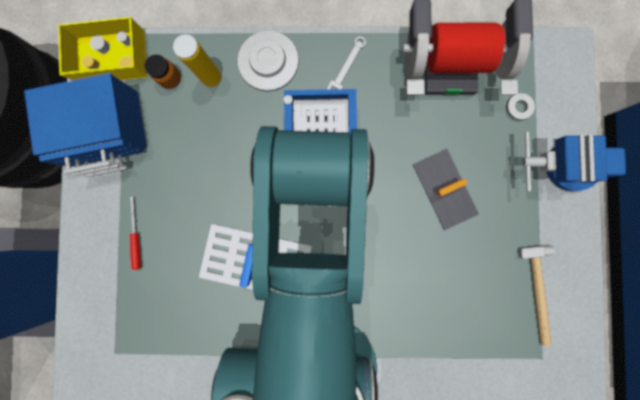

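```bash
python3 -c "
from h import *
print(ticket.finish_job());st()"
```

```text
the job is handed in; nothing more can be done
None
the job is handed in; nothing more can be done
```

The smaller slotted grate (about 200 mm long in the images) is back in the tank, and the job was handed in at about 15.7 s of the 43 s allowed.

**What I did:** I gripped the blue bar by its two ends, so the grate could pivot in the pads. I tipped it about 9–10° by resting its far end on the tank's +x rim. Then I slid the near end under the red lip, set it on the ledge and lowered the other end until it was flat. I let go only after the upward force rose from 8 N to 21 N while the height stopped changing, which showed both ends were resting.

**Last checks:**
- **Position:** the final scene picture matches a model of the seated grate, with the grip at the expected height. At release, the hand was within about 0.5 mm of the seat centre.
- **Robot:** the gripper is open and clear, with close to zero force at the wrist. The highest force I read was about 37 N at the wrist, well under its 120 N limit.
- **Other objects:** the plate with the orange grip and the larger grate look unmoved.

**Disagreements:**
- **TCP offset:** the fingertips, when open, showed about 45–50 mm behind the reported TCP, not the 13 mm the text implies. I set the grasp height from the camera images instead.
- **Final wrist picture:** it put the grip a few pixels (roughly 2–3 mm) off the model along x. The near end of the grate is hidden under the lip, so I judged it from the contact forces and the grip's height.

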